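# Put the microscope parts away on their matching rests

## Task

Put away the four microscope parts that lie on the bench to the left of the tall microscope: the filter cube with the blue window into the blue square rest, the cube with the orange window into the orange square rest, the objective with the green ring into the small green round rest, and the white canister into the larger white round rest. Set each gently down on the floor of its rest, upright and about in the middle, the cubes square with their rests (any side may face the front), and let go. Leave the pink culture dish and the blue-lidded cover-glass box that stand among them where they are, and tip nothing over.

Things in the scene. Friction and masses are not known exactly. Their poses are not given: they have to be found in the camera images.
- blue_cube: Loose black filter cube, white-ringed blue window in one side, small green window and blue edge tabs on top. Gripped body 34 x 34 mm, 38 mm high; 0.05-0.11 kg. Origin on the underside, 2 mm off the middle of the square (middle at x = +2 mm, y = 0 in its frame). z up; window faces along its x axis, plain black sides at y = -17 and +17 mm. Starts upright on the bench.
- orange_cube: Loose black filter cube, white-ringed orange window in one side, small green window and orange edge tabs on top. Gripped body 34 x 34 mm, 38 mm high; 0.05-0.11 kg. Origin on the underside, 2 mm off the middle of the square (middle at x = +2 mm, y = 0 in its frame). z up; window faces along its x axis, plain black sides at y = -17 and +17 mm. Starts upright on the bench.
- objective: Loose silver-white microscope objective with a green ring near its nose, standing nose down. Greatest diameter 26 mm, 47 mm high, round; 0.06-0.12 kg; take it by the knurl, 30 to 40 mm above its foot. Origin: centre of its underside, z up its axis.
- canister: Loose white plastic objective canister with a ribbed screw lid (the lid stays on). 41 mm diameter, 58 mm high, round; 0.06-0.13 kg. Origin: centre of its underside, z up its axis.
- blue_rest: Fixed square rest in blue plastic on a thin black base, for the cube with the blue window. Base 60 x 60 x 3 mm; wall 56 mm square outside, 48 mm square inside, its top 12 mm above the bench; inner floor 5 mm above the bench. Origin: centre of its underside, on the bench. z up, x and y parallel to its sides.
- orange_rest: Fixed square rest in orange plastic on a thin black base, for the cube with the orange window. Base 60 x 60 x 3 mm; wall 56 mm square outside, 48 mm square inside, its top 12 mm above the bench; inner floor 5 mm above the bench. Origin: centre of its underside, on the bench. z up, x and y parallel to its sides.
- green_rest: Fixed round rest in green plastic on a thin black base. Base 54 mm diameter, wall 48 mm outside and 40 mm inside diameter, its top 12 mm above the bench; inner floor 5 mm above the bench. Origin: centre of its underside, on the bench; z up. The smaller of the two round rests, for the objective.
- white_rest: Fixed round rest in white plastic on a thin black base. Base 70 mm diameter, wall 64 mm outside and 56 mm inside diameter, its top 12 mm above the bench; inner floor 5 mm above the bench. Origin: centre of its underside, on the bench; z up. The larger of the two round rests, for the canister.
- pink_dish: Loose covered culture dish with pink filling, 58 mm diameter, 14 mm high; to be left where it is. Origin: centre of its underside.
- glass_box: Loose cover-glass box with a blue lid on a white base, 40 x 40 x 20 mm; to be left where it is. Origin: centre of its underside, x and y parallel to its sides.

How it is judged (in metres and radians):
At the end, for the whole second after the job is handed in: Each part stands on the floor of its own rest: origin within 12 mm of the rest's centre, underside 2 to 9 mm above the bench, upright within 0.12 rad, at rest; cubes square with their rests within 0.25 rad (any quarter turn). Pink dish and cover-glass box within 20 mm of where they began (horizontal distance between blue_cube and blue_rest below 0.012 m and height (world z) of blue_cube between 0.002 and 0.009 m and angle between each of blue_cube, orange_cube, objective, canister's own z axis and vertical below 0.12 rad and linear speed of each of blue_cube, orange_cube, objective, canister below 0.02 m/s and (angle between the x axis of blue_cube and the x axis of blue_rest, either way round below 0.25 rad or angle between the x axis of blue_cube and the y axis of blue_rest, either way round below 0.25 rad) and horizontal distance between orange_cube and orange_rest below 0.012 m and height (world z) of orange_cube between 0.002 and 0.009 m and (angle between the x axis of orange_cube and the x axis of orange_rest, either way round below 0.25 rad or angle between the x axis of orange_cube and the y axis of orange_rest, either way round below 0.25 rad) and horizontal distance between objective and green_rest below 0.012 m and height (world z) of objective between 0.002 and 0.009 m and horizontal distance between canister and white_rest below 0.012 m and height (world z) of canister between 0.002 and 0.009 m and distance of each of pink_dish, glass_box from where it was at the start of the episode below 0.02 m); the robot touches nothing.
It fails at once if the pink culture dish is pushed or carried away (more than 20 mm) (distance of pink_dish from where it was at the start of the episode above 0.02 m).
It fails at once if the cover-glass box is pushed or carried away (more than 20 mm) (distance of glass_box from where it was at the start of the episode above 0.02 m).
It fails at once if a filter cube, the objective or the canister is tipped over (more than 1 rad) (angle between any of blue_cube, orange_cube, objective, canister's own z axis and vertical above 1 rad).
It also fails if it takes over 99 s, if anything falls off the work surface, if the arm or the gripper's body presses on something with over 40 N, if the wrist force passes 120 N, or if a joint passes its speed limit or range.

## Robot

A 6-joint arm with a two-finger parallel gripper is mounted at the origin on a cart in front of the work surface, level with it; the furniture and walls round the work are solid. World frame = base frame: x ahead of the robot, y to its left, z up, the work surface at z = 0. Lengths are in mm, angles in rad, forces in N, time in s.
With the tool pointing down it reaches from about 275 to 1000 mm from the base axis. Payload 8.4 kg.
Tool frame: the origin (TCP) lies where the fingers leave the gripper's body, on its centre line; the fingertips stand 73 mm ahead of it and the grasp point (between the pads) lies 54 mm ahead of it (grip_point_offset is the distance from the TCP to the grasp point, in mm); z points along the fingers, y is the direction in which the jaws open and shut (so a half turn about z gives the same grasp; the last joint's range is limited). The gripper opens to 85 mm and grips with 20 to 120 N. Pads are 22 mm wide; open, the fingers measure 114 mm over their backs; the gripper's body (76 mm by 85 mm) begins 54 mm behind the grasp point. The pads swing forward as they close: fully open they stand 13 mm farther back than shut.
Start: joints at [1.243, 0.353, 1.633, -0, 1.155, -0.002], TCP at [200.04, 592.125, 303.881] pointing down, gripper open.
Joint ranges: [-2.63, 2.63], [-0.92, 2.1], [0.06, 2.66], [-1.3, 4.44], [0, 2.69], [-3.02, 3.02]. Speed limits (rad/s): [2.22, 2.22, 2.79, 3.14, 3.14, 3.14].

## Interface

Orientations are given as [roll, pitch, yaw] about the fixed x, y, z axes, in that order (R = Rz(yaw) Ry(pitch) Rx(roll)).
In Python, from rig import sense, grab_frame, sign_off, grip_point_offset gives the robot as it stands. The module is installed in compiled form; this text tells all that it offers.
- The arm moves only by the tool drive_tool, never from a script. Its argument "targets" is one flat list of numbers, 7 for each row, row after row: the shift along the tool's x, y, z in m, then the turn, a rotation vector about the tool's x, y, z in rad, then the opening, from 0 (shut) to 1 (fully open). In form: [tx, ty, tz, wx, wy, wz, grip, tx, ty, tz, wx, wy, wz, grip, ...]. A call has 1 to 12 rows; each row is the pose to reach, as a shift and turn from the pose commanded when the call began, along the tool's axes at that moment; what a row does not reach only later rows make up. A row lasts 1/12 s, in which the tool goes at most 41.7 mm and 7.16 degrees, less where a joint would pass 70% of its speed; a pose out of reach is approached as far as the arm can. A call with a gripper value outside its range is refused whole. The fingers move at their own pace and stop on an object; "force" is the grip in N (left out, the last holds). Time passes only in rows, so rows that repeat a pose let the fingers close. It gives the time, the measured TCP pose, the force and the opening at its end, in the units of the state.
- sense(): the state, without advancing time (a new reading comes with each control period).
- grab_frame(name): name is "scene" or "top" or "wrist"; returns a dict with "color" (400x640x3 uint8, blue, green, red), "vertical_fov" (degrees; the focal length in pixels is half the picture's height over the tangent of half this angle, whatever the lens; pixels are square), "cx", "cy" (the principal point, pixels), "world_from_camera" (4x4, takes a point from camera to world coordinates). Camera axes: x right, y down, z forward; pixel columns grow to the right and rows downward; lengths in mm; the calibration is good to about 2 mm. The wrist camera is an equidistant fisheye: a pixel r from the principal point sees the ray r / f radians off the axis. A picture is of the moment at which its call begins. There is no depth.
- sign_off(): hands the job in, once; it reports no verdict.
The state is a dict: "clock": time; "qpos": joint angles; "qvel": joint speeds; "joint_efforts": joint torques, N m; "eef_pos": TCP position; "tcp_rot": TCP orientation; "contact_force": force on the tool from outside, world axes, zero at the start; "wrist_torque": the same for the moment, N m; "opening": opening from 0.0 (shut) to 1.0 (fully open).
Only numpy, scipy, OpenCV 4.12 (cv2) and the standard library are available. Lean on these libraries where they do the work, as an engineer would, in place of code of your own. Each camera call takes 0.05 s, during which the arm holds its last target. There are 200 camera calls.

## Working session

There is one attempt and no reset: what is moved stays moved. The work goes in short steps, Python scripts to look and compute and a tool call to move; the robot and the scene stay as the last step left them, time stands still between calls to the robot, and variables do not carry over. Pictures are saved under pics/ and viewed, about 12 in all and at most 16, crops included, and the job is handed in when it is done.

Besides the shell and the picture viewer there is one more tool, called after "Emit:" by a JSON object that holds its "fn" and its "kwargs". drive_tool: Moves the arm, as the interface text tells. Its arguments: {"type":"object","properties":{"targets":{"type":"array"},"force":{"type":"number"}},"required":["targets"]}

```bash
mkdir -p pics; ls; python3 - <<'E'
from rig import *
import cv2,numpy as np
print(sense(),grip_point_offset)
for n in("top","scene","wrist"):
    f=grab_frame(n);cv2.imwrite(f"pics/{n}0.png",f["color"]);print(n,f["vertical_fov"],f["cx"],f["cy"],np.round(f["world_from_camera"],3).tolist())
E
```

```text
pics
{'clock': 0.0, 'qpos': array([ 1.24260620e+00,  3.53663330e-01,  1.63415820e+00,  3.29598589e-05,
        1.15520646e+00, -2.39880678e-03]), 'qvel': array([ 1.49468094e-03,  2.18423010e-03,  1.33018778e-03, -7.58345734e-05,
       -1.36167695e-03, -1.98146531e-03]), 'joint_efforts': array([ 1.96560732e-04, -6.05256701e+01, -3.42079389e+01,  6.06044205e-05,
        8.94427387e-03, -4.36610918e-06]), 'eef_pos': array([199.90263935, 591.75773468, 303.1418327 ]), 'tcp_rot': array([-3.14015739e+00, -3.35781485e-05,  2.81578799e+00]), 'contact_force': array([-0.9078478 , -0.36926008,  0.01560761]), 'wrist_torque': array([-0.02125993,  0.02119367,  0.06173726]), 'opening': 1.0018886526230903} 53.900000000000006
top 43.84409372446319 319.37351658931436 197.33498257358897 [[0.022, -0.982, 0.187, 328.459], [-1.0, -0.021, 0.009, 140.812], [-0.005, -0.187, -0.982, 1086.386], [0.0, 0.0, 0.0, 1.0]]
scene 51.636371670357704 318.7704515501768 186.47795677590344 [[0.74, -0.52, 0.428, 147.494], [-0.673, -0.556, 0.488, -278.8], [-0.016, -0.649, -0.761, 701.448], [0.0, 0.0, 0.0, 1.0]]
wrist 65.70646984690485 324.57967056149937 198.74423139440384 [[0.32, 0.914, 0.249, 137.74], [0.947, -0.309, -0.085, 611.941], [-0.001, 0.263, -0.965, 372.464], [0.0, 0.0, 0.0, 1.0]]
```

View pics/top0.png

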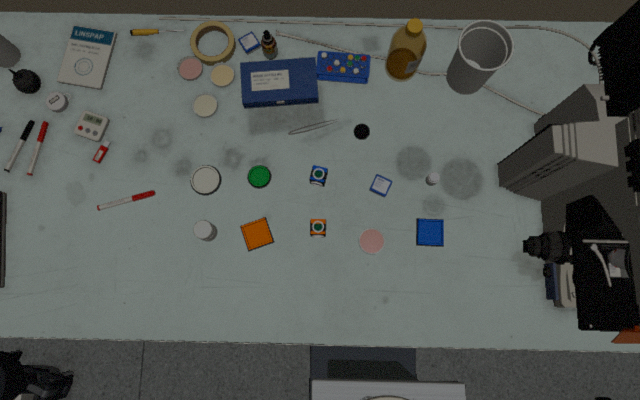

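View pics/wrist0.png

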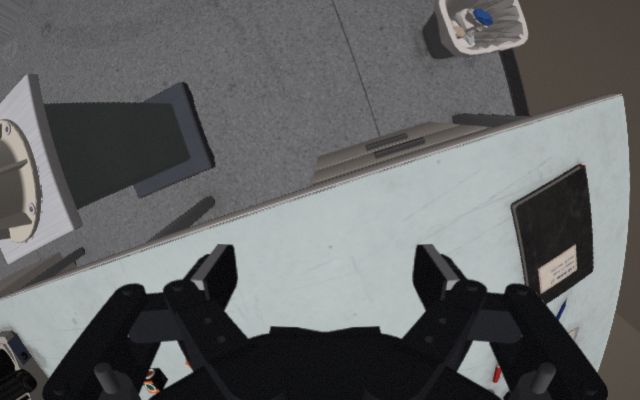

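The top view shows the rests: white (206,180), green (259,176), orange (257,234), blue (430,232). It shows the parts: blue cube (318,176), orange cube (318,228), objective (432,178), canister (205,231). The dish is at (371,241) and the box at (381,185). I'll enlarge this area.

```bash
python3 - <<'E'
import cv2
i=cv2.imread("pics/top0.png")
a=cv2.resize(i[155:255,185:335],None,fx=5.3,fy=5.3,interpolation=cv2.INTER_CUBIC)[:, :795]
b=cv2.resize(i[155:255,335:485],None,fx=5.3,fy=5.3,interpolation=cv2.INTER_CUBIC)[:, :795]
cv2.imwrite("pics/ta.png",cv2.convertScaleAbs(a,alpha=1.5));cv2.imwrite("pics/tb.png",cv2.convertScaleAbs(b,alpha=1.5))
E
```

```text
(no output)
```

View pics/ta.png

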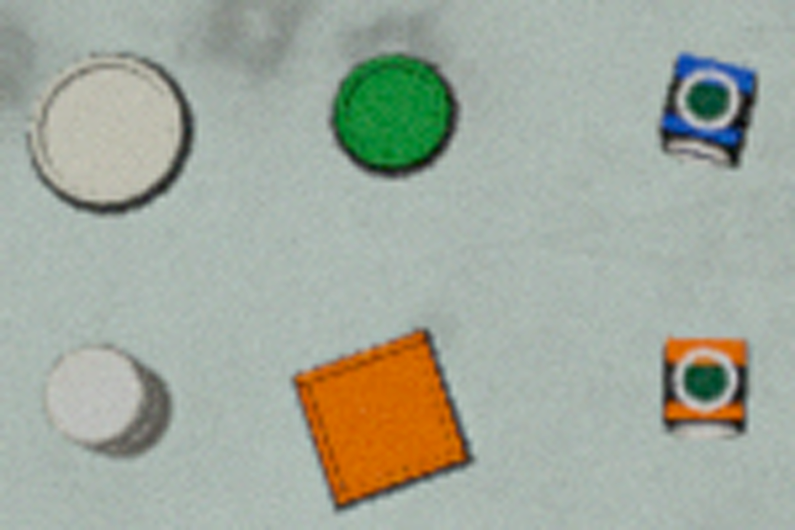

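View pics/tb.png

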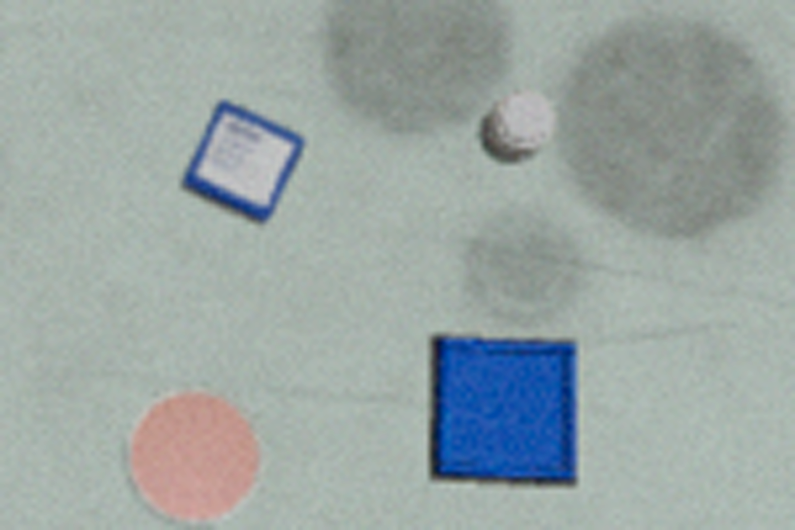

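```bash
cat >h.py <<'E'
import numpy as np,cv2,rig
from scipy.spatial.transform import Rotation as Ro
def ray(f,u,v,z):
    M=np.array(f["world_from_camera"]);fl=200/np.tan(np.radians(f["vertical_fov"]/2))
    x,y=(u-f["cx"])/fl,(v-f["cy"])/fl
    if f.get("fish"):
        r=np.hypot(x,y);d=np.array([np.sin(r)*x/r,np.sin(r)*y/r,np.cos(r)])
    else: d=np.array([x,y,1])
    d=M[:3,:3]@d;o=M[:3,3];return (o+d*(z-o[2])/d[2])[:2]
def rel(p,yaw):
    "TCP goal xyz mm pointing down with yaw -> shift m in tool axes, wz"
    s=rig.sense();R=Ro.from_euler('xyz',s["tcp_rot"]);d=R.inv().apply(np.array(p)-s["eef_pos"])/1000
    w=(R.inv()*Ro.from_euler('xyz',[np.pi,0,yaw])).as_rotvec();return np.round(d,4),np.round(w,3)
E
python3 - <<'E'
from h import *
f=rig.grab_frame("top")
def P(n,pts,z,o):
    q=np.array([ray(f,o+u/5.3,155+v/5.3,z) for u,v in pts]);e=q[1]-q[0] if len(q)>1 else [0,0]
    print(n,q.mean(0).round(1),np.linalg.norm(np.diff(q,axis=0),axis=1).round(0),'ang deg',np.degrees(np.arctan2(e[1],e[0])).round(1))
P('white',[(107,129)],12,185);P('wdia',[(30,129),(185,129)],12,185)
P('green',[(392,113)],12,185)
P('orange',[(295,377),(428,331),(470,460),(338,507)],5,185)
P('blue',[(440,338),(576,342),(576,484),(435,480)],5,335)
P('bcube',[(709,100)],38,185);P('be',[(683,55),(757,72)],38,185)
P('ocube',[(706,380)],38,185);P('oe',[(665,339),(747,339)],38,185)
P('can',[(94,395)],58,185);P('obj',[(525,120)],47,335);P('dish',[(195,456)],14,335);P('box',[(223,103),(303,142),(265,222),(185,185)],18,335)
E
```

```text
white [568.  404.7] [] ang deg 0.0
wdia [568.  404.5] [65.] ang deg -88.8
green [577.4 285.7] [] ang deg 0.0
orange [449.8 284.7] [58. 57. 57.] ang deg -69.4
blue [461.1 -93.9] [56. 59. 58.] ang deg -90.5
bcube [579.5 152.8] [] ang deg 0.0
be [595.  148.6] [31.] ang deg -102.1
ocube [464.3 151.4] [] ang deg 0.0
oe [480.9 151.8] [33.] ang deg -88.8
can [450.6 391.6] [] ang deg 0.0
obj [574.2 -94.5] [] ang deg 0.0
dish [438.7  35.3] [] ang deg 0.0
box [560.4  15.7] [37. 38. 36.] ang deg -115.7
```

```bash
python3 - <<'E'
from h import *
print(rel([450.6,391.6,190],2.8158),rel([450.6,391.6,92],2.8158))
E
```

```text
(array([-0.3016, -0.1095,  0.1135]), array([-0.001, -0.   , -0.   ])) (array([-0.3016, -0.1094,  0.2115]), array([-0.001, -0.   , -0.   ]))
```

Emit:
{"fn": "drive_tool", "kwargs": {"targets": [-0.3016,-0.1095,0.1135,0,0,0,1,-0.3016,-0.1095,0.1135,0,0,0,1,-0.3016,-0.1095,0.1135,0,0,0,1,-0.3016,-0.1095,0.1135,0,0,0,1,-0.3016,-0.1095,0.1135,0,0,0,1,-0.3016,-0.1095,0.1135,0,0,0,1,-0.3016,-0.1095,0.1135,0,0,0,1,-0.3016,-0.1095,0.1135,0,0,0,1,-0.3016,-0.1095,0.1135,0,0,0,1,-0.3016,-0.1095,0.1135,0,0,0,1,-0.3016,-0.1095,0.1135,0,0,0,1,-0.3016,-0.1095,0.1135,0,0,0,1], "force": 25}}

```text
clock: 1.2
eef_pos: [450.1, 392.8, 190.9]
tcp_rot: [3.141, -0.0, 2.816]
contact_force: [-0.3, 1.1, 0.3]
opening: 1.001
```

```bash
python3 - <<'E'
from h import *
s=rig.sense();print(s["clock"],s["eef_pos"],s["tcp_rot"],s["qvel"])
f=rig.grab_frame("wrist");cv2.imwrite("pics/w1.png",f["color"]);f["fish"]=1
fl=200/np.tan(np.radians(f["vertical_fov"]/2))
# predicted pixel of canister top centre (450.6,391.6,58)
M=f["world_from_camera"];d=M[:3,:3].T@(np.array([450.6,391.6,58])-M[:3,3]);t=np.arctan2(np.hypot(*d[:2]),d[2]);print(f["cx"]+fl*t*d[0]/np.hypot(*d[:2]),f["cy"]+fl*t*d[1]/np.hypot(*d[:2]))
E
```

```text
1.2 [450.05494354 392.76353618 190.85000317] [ 3.14100029e+00 -1.09952179e-04  2.81631369e+00] [ 0.01407951 -0.00641002 -0.00071772 -0.00165827 -0.00144823 -0.00529258]
324.23892122579815 214.35761052264255
```

View pics/w1.png

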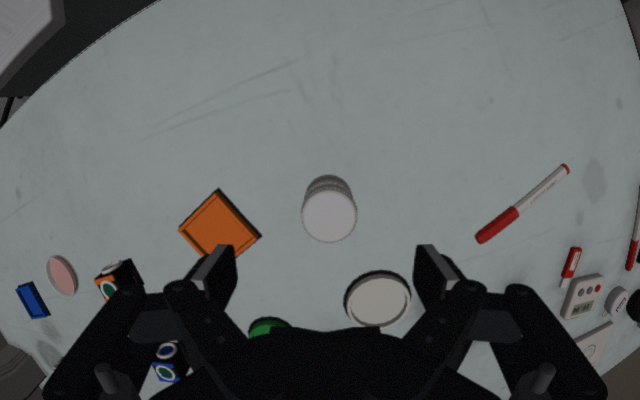

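The wrist view shows the canister's top at about (329.5,214), the white rest's rim at (377,298) and the orange rest's centre at about (219,226).

```bash
python3 - <<'E'
from h import *
f=rig.grab_frame("wrist");f["fish"]=1
print('can',ray(f,329.5,214.5,58),'white',ray(f,377.5,298,12),'or corners',[ray(f,*p,3).round(1) for p in[(216,189),(262,234),(178,231)]])
E
```

```text
can [451.78219318 395.24017232] white [561.52496262 408.28436329] or corners [array([415. , 302.2]), array([467.6, 326.7]), array([439.8, 246.7])]
```

Emit:
{"fn": "drive_tool", "kwargs": {"targets": [-0.001,0.0017,0.04,0,0,0,1,-0.001,0.0017,0.075,0,0,0,1,-0.001,0.0017,0.098,0,0,0,1,-0.001,0.0017,0.098,0,0,0,1,-0.001,0.0017,0.098,0,0,0,0,-0.001,0.0017,0.098,0,0,0,0,-0.001,0.0017,0.098,0,0,0,0,-0.001,0.0017,0.098,0,0,0,0,-0.001,0.0017,0.098,0,0,0,0,-0.001,0.0017,0.098,0,0,0,0,-0.001,0.0017,0.098,0,0,0,0,-0.001,0.0017,0.098,0,0,0,0], "force": 25}}

```text
clock: 2.3
eef_pos: [453.0, 394.0, 94.4]
tcp_rot: [3.139, 0.001, 2.816]
contact_force: [-2.6, 0.0, 6.4]
opening: 0.46
```

```bash
python3 - <<'E'
from h import *
s=rig.sense();print(s["clock"],s["eef_pos"],s["contact_force"],s["opening"])
print(rel([564.8,406.5,130],2.816))
E
```

```text
2.3 [453.04724827 394.04858907  94.43519292] [-2.55467477  0.04337839  6.38989749] 0.45972867332038586
(array([-0.1019,  0.0477, -0.0353]), array([ 0.003,  0.001, -0.   ]))
```

```bash
python3 - <<'E'
import cv2
i=cv2.imread("pics/w1.png")[255:340,330:430];a=cv2.resize(i,None,fx=5,fy=5,interpolation=cv2.INTER_CUBIC)
i=cv2.imread("pics/top0.png")[160:202,185:227];b=cv2.resize(i,(425,425),interpolation=cv2.INTER_CUBIC)[:, :295+130]
c=cv2.hconcat([cv2.resize(a,(400,340)),cv2.resize(b,(340,340))]);cv2.imwrite("pics/wr.png",cv2.convertScaleAbs(c,alpha=1.5))
E
```

```text
(no output)
```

View pics/wr.png

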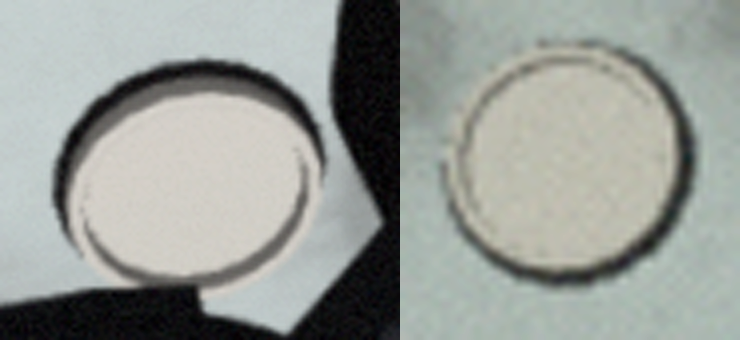

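Emit:
{"fn": "drive_tool", "kwargs": {"targets": [0,0,-0.02,0,0,0,0,0,0,-0.05,0,0,0,0,0,0,-0.06,0,0,0,0,0,0,-0.06,0,0,0,0]}}

```text
clock: 2.63
eef_pos: [453.8, 394.5, 156.0]
tcp_rot: [3.136, 0.003, 2.816]
contact_force: [0.2, 0.2, -0.5]
opening: 0.46
```

```bash
python3 - <<'E'
from h import *
s=rig.sense();f=rig.grab_frame("wrist");f["fish"]=1
M=np.array(f["world_from_camera"]);M[:3,3]+=np.array([450.055,392.76,190.85])-s["eef_pos"];f["world_from_camera"]=M
print(ray(f,379,303,12),ray(f,329.5,214.5,58),s["eef_pos"],s["contact_force"])
print(rel([568,406,156],2.816), rel([568,406,106],2.816))
cv2.imwrite("pics/w2.png",f["color"])
E
```

```text
[569.16522514 408.41212501] [452.51806507 395.44579715] [453.78031035 394.45796089 155.97691924] [ 0.24198566  0.15648645 -0.53517265]
(array([-0.105 ,  0.0484, -0.0015]), array([ 0.003,  0.002, -0.   ])) (array([-0.1049,  0.0482,  0.0485]), array([ 0.003,  0.002, -0.   ]))
```

Emit:
{"fn": "drive_tool", "kwargs": {"targets": [-0.034,0.0165,0,0,0,0,0,-0.07,0.033,0,0,0,0,0,-0.105,0.049,0,0,0,0,0,-0.105,0.049,0,0,0,0,0,-0.105,0.049,0.025,0,0,0,0,-0.105,0.049,0.045,0,0,0,0,-0.105,0.049,0.05,0,0,0,0,-0.105,0.049,0.053,0,0,0,0,-0.105,0.049,0.055,0,0,0,0,-0.105,0.049,0.056,0,0,0,0,-0.105,0.049,0.056,0,0,0,0]}}

```text
clock: 3.6
eef_pos: [566.1, 404.6, 98.8]
tcp_rot: [-3.138, -0.002, 2.816]
contact_force: [-12.3, -12.7, 34.2]
opening: 0.461
```

```bash
python3 - <<'E'
from h import *
s=rig.sense();print(s["eef_pos"],s["contact_force"],s["qvel"])
E
```

```text
[566.07229012 404.63104694  98.80938081] [-12.29903941 -12.72834412  34.15966128] [-1.12917262e-05 -1.05663587e-03  2.13678354e-03  7.15084020e-04
 -4.67197464e-03  1.68682251e-04]
```

Emit:
{"fn": "drive_tool", "kwargs": {"targets": [0,0,-0.002,0,0,0,0,0,0,-0.002,0,0,0,0,0,0,-0.002,0,0,0,1,0,0,-0.002,0,0,0,1,0,0,-0.002,0,0,0,1,0,0,-0.002,0,0,0,1,0,0,-0.002,0,0,0,1,0,0,-0.002,0,0,0,1,0,0,-0.04,0,0,0,1,0,0,-0.08,0,0,0,1,0,0,-0.1,0,0,0,1,0,0,-0.1,0,0,0,1]}}

```text
clock: 4.6
eef_pos: [569.7, 407.6, 202.2]
tcp_rot: [3.135, 0.005, 2.816]
contact_force: [0.7, 0.0, 1.2]
opening: 1.0
```

```bash
python3 - <<'E'
from h import *
s=rig.sense();print(s["eef_pos"],s["contact_force"],s["opening"])
f=rig.grab_frame("wrist");i=f["color"][150:300,250:400]
t=rig.grab_frame("top")["color"][155:255,180:330]
cv2.imwrite("pics/c1.png",cv2.convertScaleAbs(cv2.hconcat([cv2.resize(i,(400,400)),cv2.resize(t,(400,400),interpolation=cv2.INTER_CUBIC)]),alpha=1.4))
# next: orange cube, jaw angle 91 -> yaw 181
print(rel([464.3,151.4,199],np.radians(181)))
E
```

```text
[569.66542191 407.58399436 202.24068225] [0.68091452 0.04507631 1.18062169] 0.9998961356759495
(array([ 0.0164, -0.2745, -0.0021]), array([ 0.001,  0.001, -0.343]))
```

View pics/c1.png

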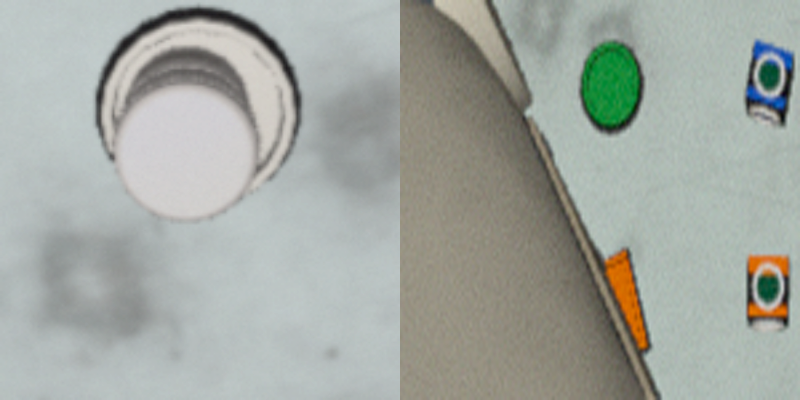

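The canister stands inside the white rest, slightly left of the middle. Next is the orange cube.

Emit:
{"fn": "drive_tool", "kwargs": {"targets": [0.006,-0.04,0,0,0,-0.05,1,0.0164,-0.2745,0,0,0,-0.343,1,0.0164,-0.2745,0,0,0,-0.343,1,0.0164,-0.2745,0,0,0,-0.343,1,0.0164,-0.2745,0,0,0,-0.343,1,0.0164,-0.2745,0,0,0,-0.343,1,0.0164,-0.2745,0,0,0,-0.343,1,0.0164,-0.2745,0,0,0,-0.343,1,0.0164,-0.2745,0,0,0,-0.343,1,0.0164,-0.2745,0,0,0,-0.343,1]}}

```text
clock: 5.53
eef_pos: [464.1, 151.3, 195.8]
tcp_rot: [-3.142, -0.001, -3.125]
contact_force: [0.1, -0.1, -0.2]
opening: 0.999
```

```bash
python3 - <<'E'
from h import *
s=rig.sense();print(s["eef_pos"],s["tcp_rot"])
f=rig.grab_frame("wrist");f["fish"]=1;import pickle;pickle.dump(f,open("w3.pkl","wb"))
cv2.imwrite("pics/w3.png",cv2.convertScaleAbs(cv2.resize(f["color"][100:350,160:480],(800,625),interpolation=cv2.INTER_CUBIC)[:600],alpha=1.4))
print(rel([464.3,151.4,82],np.radians(181)))
E
```

```text
[464.05364364 151.25064967 195.75795464] [-3.14156841e+00 -6.77480427e-04 -3.12507812e+00]
(array([-0.    , -0.0003,  0.1139]), array([ 0., -0., -0.]))
```

View pics/w3.png

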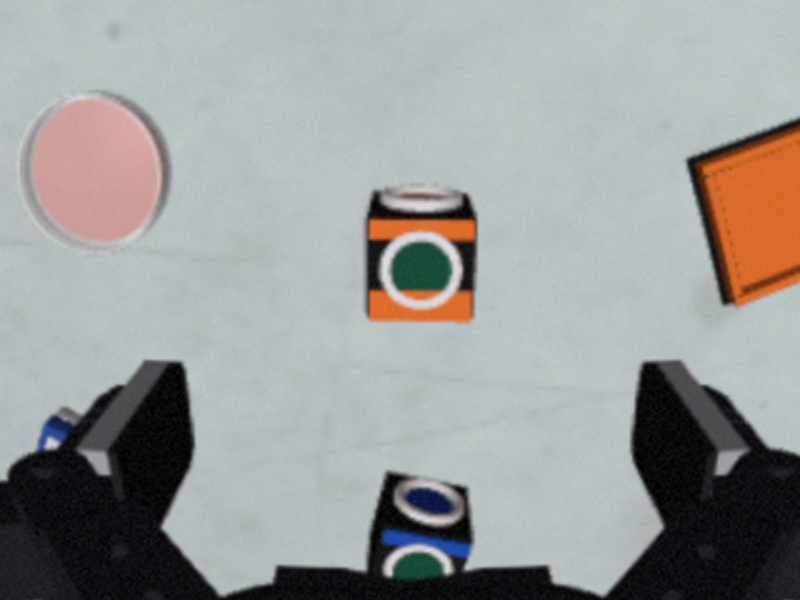

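The orange cube's top centre is at full-frame (328,208), square with the jaws.

```bash
python3 - <<'E'
from h import *
import pickle;f=pickle.load(open("w3.pkl","rb"))
g=lambda u,v,z:ray(f,160+u/2.5,100+v/2.5,z).round(1)
c=g(421,270,38);print(c,g(369,219,38),g(475,219,38),g(472,321,38),g(369,321,38))
print('rest corners',g(688,158,3),g(726,304,3))
print(rel([c[0],c[1],82],np.radians(181)))
E
```

```text
[467.5 153.1] [451.7 137.1] [451.2 169.1] [484.  169.4] [484.5 137.2]
rest corners [435.3 248.3] [490.3 270.2]
(array([-0.0033,  0.0013,  0.1139]), array([ 0., -0., -0.]))
```

Emit:
{"fn": "drive_tool", "kwargs": {"targets": [-0.0027,0.0013,0.04,0,0,0,1,-0.0027,0.0013,0.08,0,0,0,1,-0.0027,0.0013,0.113,0,0,0,1,-0.0027,0.0013,0.113,0,0,0,1,-0.0027,0.0013,0.113,0,0,0,0,-0.0027,0.0013,0.113,0,0,0,0,-0.0027,0.0013,0.113,0,0,0,0,-0.0027,0.0013,0.113,0,0,0,0,-0.0027,0.0013,0.113,0,0,0,0,-0.0027,0.0013,0.113,0,0,0,0,-0.0027,0.0013,0.113,0,0,0,0,-0.0027,0.0013,0.113,0,0,0,0]}}

```text
clock: 6.58
eef_pos: [467.8, 153.0, 85.3]
tcp_rot: [3.14, 0.003, -3.125]
contact_force: [-1.1, 1.3, 7.8]
opening: 0.392
```

Emit:
{"fn": "drive_tool", "kwargs": {"targets": [0,0,-0.02,0,0,0,0,0,0,-0.05,0,0,0,0,0,0,-0.06,0,0,0,0,0,0,-0.06,0,0,0,0]}}

```text
clock: 6.92
eef_pos: [468.5, 153.1, 146.6]
tcp_rot: [3.14, 0.006, -3.124]
contact_force: [0.3, 0.4, -1.3]
opening: 0.391
```

```bash
python3 - <<'E'
from h import *
s=rig.sense();print(s["eef_pos"],s["tcp_rot"],s["contact_force"],s["opening"])
print(rel([451,286,s["eef_pos"][2]],np.radians(201)))
E
```

```text
[468.51592917 153.075235   146.6482323 ] [ 3.13968963  0.00621455 -3.12445382] [ 0.28954112  0.42174448 -1.25625049] 0.3914636278249348
(array([0.0152, 0.1332, 0.0002]), array([ 0.001,  0.006, -0.349]))
```

Emit:
{"fn": "drive_tool", "kwargs": {"targets": [0.004,0.033,0,0,0,-0.087,0,0.008,0.066,0,0,0,-0.175,0,0.0115,0.1,0,0,0,-0.262,0,0.0152,0.133,0,0,0,-0.349,0,0.0152,0.133,0,0,0,-0.349,0,0.0152,0.133,0,0,0,-0.349,0,0.0152,0.133,0.025,0,0,-0.349,0,0.0152,0.133,0.043,0,0,-0.349,0,0.0152,0.133,0.048,0,0,-0.349,0,0.0152,0.133,0.048,0,0,-0.349,0]}}

```text
clock: 7.75
eef_pos: [448.5, 283.8, 93.9]
tcp_rot: [-3.141, -0.003, -2.777]
contact_force: [0.4, -0.1, -0.8]
opening: 0.393
```

```bash
python3 - <<'E'
from h import *
s=rig.sense();print(s["eef_pos"],s["tcp_rot"],s["contact_force"],s["opening"])
f=rig.grab_frame("wrist")
cv2.imwrite("pics/w4.png",cv2.convertScaleAbs(cv2.resize(f["color"][150:350,200:460],(780,600),interpolation=cv2.INTER_CUBIC),alpha=1.4))
E
```

```text
[448.45938609 283.8411349   93.94378584] [-3.14088793e+00 -3.00371038e-03 -2.77689175e+00] [ 0.41649243 -0.06306614 -0.82723573] 0.39299628585148566
```

View pics/w4.png

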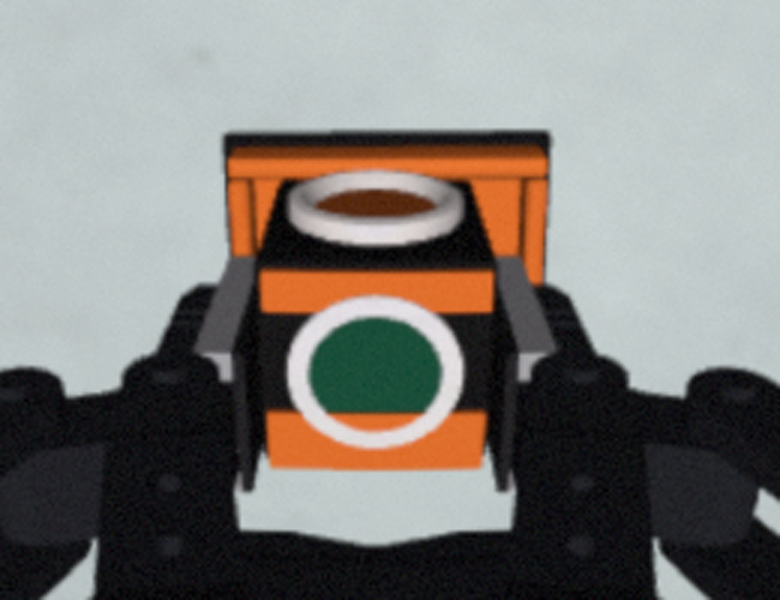

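The cube is square over the orange rest and centred left to right, but about 3 mm towards the window side. I'll shift it back, lower it and release.

Emit:
{"fn": "drive_tool", "kwargs": {"targets": [-0.003,0.001,0,0,0,0,0,-0.003,0.001,0.0015,0,0,0,0,-0.003,0.001,0.003,0,0,0,0,-0.003,0.001,0.003,0,0,0,0,-0.003,0.001,0.003,0,0,0,1,-0.003,0.001,0.003,0,0,0,1,-0.003,0.001,0.003,0,0,0,1,-0.003,0.001,0.003,0,0,0,1,-0.003,0.001,0.003,0,0,0,1,-0.003,0.001,-0.036,0,0,0,1,-0.003,0.001,-0.075,0,0,0,1,-0.003,0.001,-0.1,0,0,0,1]}}

```text
clock: 8.8
eef_pos: [452.1, 287.5, 197.9]
tcp_rot: [3.141, 0.001, -2.775]
contact_force: [1.0, -0.0, 0.9]
opening: 1.004
```

```bash
python3 - <<'E'
from h import *
s=rig.sense();print(s["eef_pos"],s["tcp_rot"],s["contact_force"],s["opening"])
# blue cube: jaw 78 -> yaw 168
print(rel([579.5,153,195],np.radians(168)))
E
```

```text
[452.09164081 287.53971111 197.92904887] [ 3.14131686e+00  1.34608262e-03 -2.77537557e+00] [ 1.00421492 -0.01787112  0.92242545] 1.003960964046449
(array([-0.0708, -0.1712,  0.003 ]), array([0.001, 0.001, 0.576]))
```

Emit:
{"fn": "drive_tool", "kwargs": {"targets": [-0.0708,-0.1712,0,0,0,0.576,1,-0.0708,-0.1712,0,0,0,0.576,1,-0.0708,-0.1712,0,0,0,0.576,1,-0.0708,-0.1712,0,0,0,0.576,1,-0.0708,-0.1712,0,0,0,0.576,1,-0.0708,-0.1712,0,0,0,0.576,1,-0.0708,-0.1712,0,0,0,0.576,1,-0.0708,-0.1712,0,0,0,0.576,1,-0.0708,-0.1712,0,0,0,0.576,1]}}

```text
clock: 9.55
eef_pos: [578.0, 153.6, 195.2]
tcp_rot: [-3.141, -0.001, 2.934]
contact_force: [0.3, 0.7, 0.2]
opening: 0.998
```

```bash
python3 - <<'E'
from h import *
s=rig.sense();print(s["eef_pos"],s["tcp_rot"])
f=rig.grab_frame("wrist");f["fish"]=1;import pickle;pickle.dump(f,open("w5.pkl","wb"))
cv2.imwrite("pics/w5.png",cv2.convertScaleAbs(cv2.resize(f["color"][100:340,160:480],(800,600),interpolation=cv2.INTER_CUBIC),alpha=1.4))
E
```

```text
[578.02508094 153.57200166 195.21971297] [-3.14139357e+00 -8.83337691e-04  2.93409299e+00]
```

View pics/w5.png

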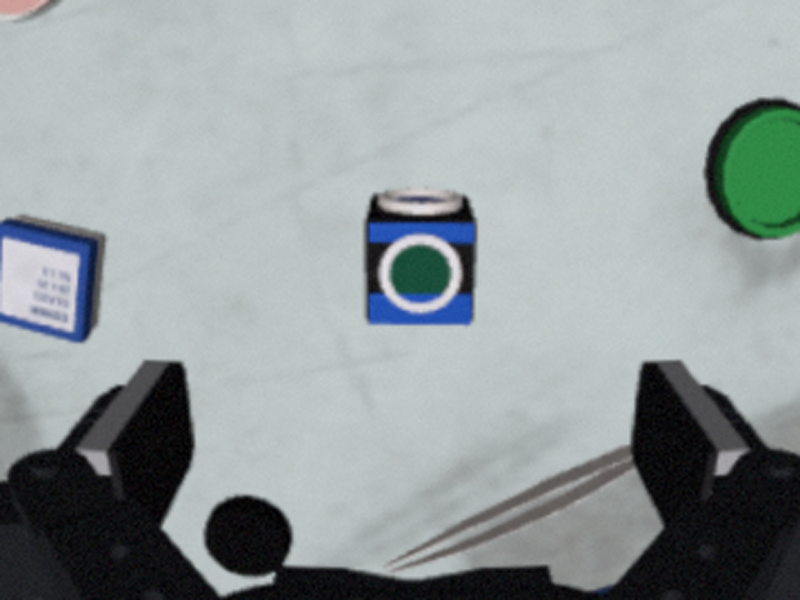

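The blue cube's top centre is at crop (420.5,273), square with the jaws, almost the same view as for the orange cube. I'll use a similar correction.

Emit:
{"fn": "drive_tool", "kwargs": {"targets": [-0.0038,0.0015,0.04,0,0,0,1,-0.0038,0.0015,0.08,0,0,0,1,-0.0038,0.0015,0.1125,0,0,0,1,-0.0038,0.0015,0.1125,0,0,0,1,-0.0038,0.0015,0.1125,0,0,0,0,-0.0038,0.0015,0.1125,0,0,0,0,-0.0038,0.0015,0.1125,0,0,0,0,-0.0038,0.0015,0.1125,0,0,0,0,-0.0038,0.0015,0.1125,0,0,0,0,-0.0038,0.0015,0.1125,0,0,0,0,-0.0038,0.0015,0.1125,0,0,0,0,-0.0038,0.0015,0.1125,0,0,0,0]}}

```text
clock: 10.6
eef_pos: [584.3, 153.8, 85.2]
tcp_rot: [3.14, 0.003, 2.932]
contact_force: [-1.4, 0.8, 8.1]
opening: 0.397
```

Emit:
{"fn": "drive_tool", "kwargs": {"targets": [0,0,-0.02,0,0,0,0,0,0,-0.05,0,0,0,0,0,0,-0.08,0,0,0,0,0,0,-0.08,0,0,0,0]}}

```text
clock: 10.93
eef_pos: [586.2, 154.2, 169.5]
tcp_rot: [3.137, 0.009, 2.932]
contact_force: [2.3, 1.3, -0.1]
opening: 0.392
```

```bash
python3 - <<'E'
from h import *
s=rig.sense();print(s["eef_pos"],s["tcp_rot"],s["contact_force"],s["opening"])
for y in(179.5,89.5):print(rel([461.5,-93.5,s["eef_pos"][2]],np.radians(y)))
E
```

```text
[586.18835644 154.16005338 169.52550769] [3.13728919 0.00862139 2.9317144 ] [ 2.30819666  1.30814475 -0.12888413] 0.3924608013591649
(array([ 0.0704, -0.2682, -0.0018]), array([ 0.003,  0.009, -0.201]))
(array([ 0.0704, -0.2682, -0.0018]), array([0.01 , 0.004, 1.37 ]))
```

Emit:
{"fn": "drive_tool", "kwargs": {"targets": [0.01,-0.035,0,0,0,-0.03,0,0.02,-0.07,0,0,0,-0.06,0,0.03,-0.105,0,0,0,-0.09,0,0.04,-0.14,0,0,0,-0.12,0,0.05,-0.175,0,0,0,-0.15,0,0.06,-0.21,0,0,0,-0.18,0,0.0704,-0.245,0,0,0,-0.201,0,0.0704,-0.268,0,0,0,-0.201,0,0.0704,-0.268,0,0,0,-0.201,0,0.0704,-0.268,0,0,0,-0.201,0]}}

```text
clock: 11.77
eef_pos: [458.3, -95.1, 163.5]
tcp_rot: [-3.141, 0.001, 3.13]
contact_force: [0.0, 0.6, -0.0]
opening: 0.4
```

```bash
python3 - <<'E'
from h import *
s=rig.sense();print(s["eef_pos"],s["tcp_rot"],s["contact_force"],s["opening"])
print(rel([461.5,-93.5,94],np.radians(179.5)))
E
```

```text
[458.3286637  -95.12438885 163.49137862] [-3.14139973e+00  1.44507673e-03  3.12992046e+00] [ 0.02114786  0.615068   -0.03280806] 0.3996405283272675
(array([-0.0031,  0.0017,  0.0695]), array([-0.   ,  0.001, -0.003]))
```

Emit:
{"fn": "drive_tool", "kwargs": {"targets": [-0.003,0.0017,0.03,0,0,0,0,-0.003,0.0017,0.055,0,0,0,0,-0.003,0.0017,0.068,0,0,0,0,-0.003,0.0017,0.068,0,0,0,0]}}

```text
clock: 12.1
eef_pos: [460.4, -91.2, 92.8]
tcp_rot: [3.141, -0.003, 3.134]
contact_force: [-0.8, 1.0, -1.6]
opening: 0.391
```

```bash
python3 - <<'E'
from h import *
s=rig.sense();print(s["eef_pos"],s["tcp_rot"],s["contact_force"],s["opening"])
f=rig.grab_frame("wrist")
cv2.imwrite("pics/w6.png",cv2.convertScaleAbs(cv2.resize(f["color"][150:350,200:460],(780,600),interpolation=cv2.INTER_CUBIC),alpha=1.4))
E
```

```text
[460.43167163 -91.20388118  92.80764165] [ 3.14075091 -0.00346879  3.13363924] [-0.79449127  0.98486919 -1.62040745] 0.39070191393524945
```

View pics/w6.png

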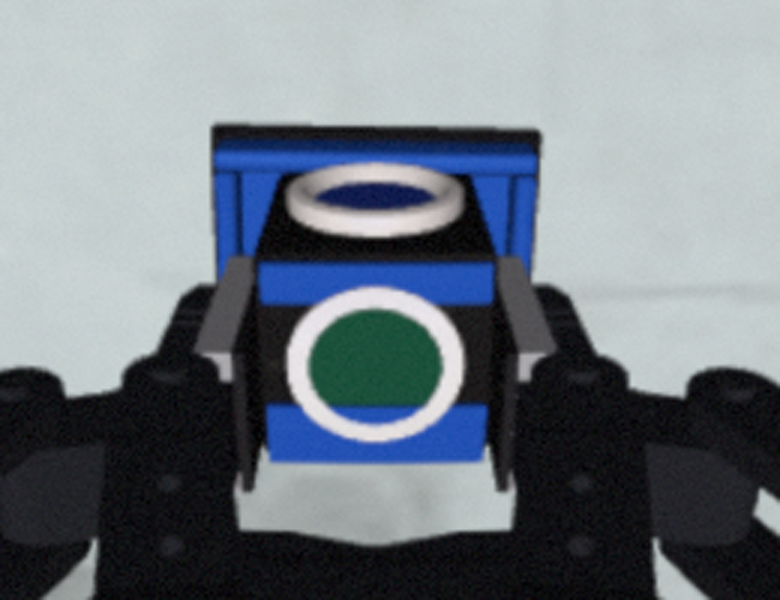

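The blue cube is square and laterally centred in its rest, about 2 mm towards the window side. I'll correct this and release.

Emit:
{"fn": "drive_tool", "kwargs": {"targets": [-0.0022,0,0,0,0,0,0,-0.0022,0,0.001,0,0,0,0,-0.0022,0,0.002,0,0,0,0,-0.0022,0,0.002,0,0,0,0,-0.0022,0,0.002,0,0,0,1,-0.0022,0,0.002,0,0,0,1,-0.0022,0,0.002,0,0,0,1,-0.0022,0,0.002,0,0,0,1,-0.0022,0,0.002,0,0,0,1,-0.0022,0,-0.036,0,0,0,1,-0.0022,0,-0.075,0,0,0,1,-0.0022,0,-0.1,0,0,0,1]}}

```text
clock: 13.15
eef_pos: [464.0, -92.5, 197.2]
tcp_rot: [-3.141, 0.001, 3.133]
contact_force: [1.9, 0.3, 0.2]
opening: 0.998
```

```bash
python3 - <<'E'
from h import *
s=rig.sense();print(s["eef_pos"],s["tcp_rot"],s["contact_force"],s["opening"])
print(rel([574.5,-94,200],np.radians(130)))
E
```

```text
[463.99976459 -92.53906977 197.16603052] [-3.14143270e+00  8.01002042e-04  3.13266487e+00] [1.88831459 0.34449656 0.17448592] 0.9978113757068403
(array([-0.1105, -0.0005, -0.0027]), array([0.   , 0.001, 0.864]))
```

Emit:
{"fn": "drive_tool", "kwargs": {"targets": [-0.1105,-0.001,0,0,0,0,1,-0.1105,-0.001,0,0,0,0,1,-0.1105,-0.001,0,0,0,0,1,-0.1105,-0.001,0,0,0,0,1,-0.1105,-0.001,0,0,0,0,1,-0.1105,-0.001,0,0,0,0,1,-0.1105,-0.001,0,0,0,0,1]}}

```text
clock: 13.73
eef_pos: [572.6, -94.3, 194.4]
tcp_rot: [3.141, -0.002, 3.133]
contact_force: [0.6, 0.2, -0.0]
opening: 0.993
```

```bash
python3 - <<'E'
from h import *
s=rig.sense();print(s["eef_pos"],s["tcp_rot"])
f=rig.grab_frame("wrist");f["fish"]=1;import pickle;pickle.dump(f,open("w7.pkl","wb"))
cv2.imwrite("pics/w7.png",cv2.convertScaleAbs(cv2.resize(f["color"][100:340,160:480],(800,600),interpolation=cv2.INTER_CUBIC),alpha=1.4))
t=rig.grab_frame("top");cv2.imwrite("pics/top2.png",t["color"])
E
```

```text
[572.61774128 -94.29421053 194.40589339] [ 3.14134348e+00 -1.94254080e-03  3.13264752e+00]
```

View pics/w7.png

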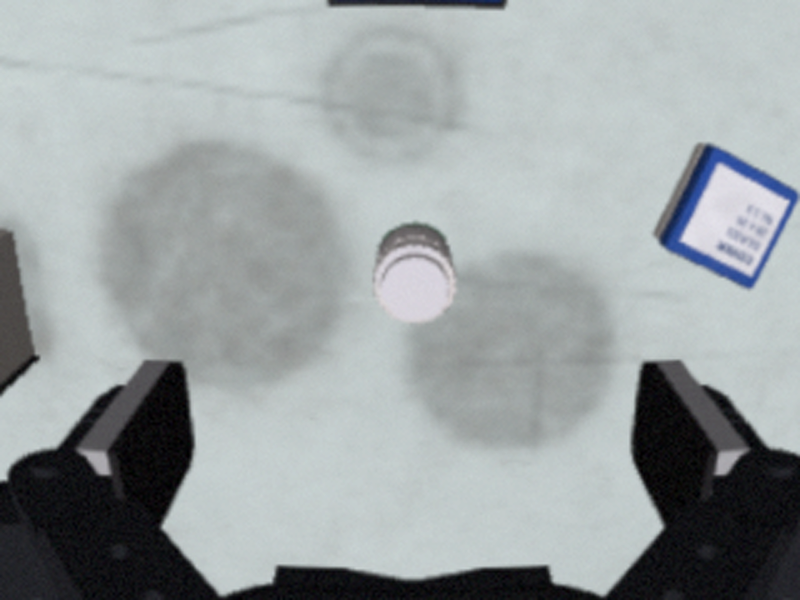

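```bash
python3 - <<'E'
from h import *
import pickle;f=pickle.load(open("w7.pkl","rb"))
g=lambda u,v,z:ray(f,160+u/2.5,100+v/2.5,z).round(1)
c=g(414.5,288,47);print(c,g(380,288,47),g(449,288,47),'scope',g(37,357,0),g(37,357,60),g(14,232,60),'box',g(660,240,0))
print(rel([*c,87],np.radians(179.5)))
f=rig.grab_frame("top")
cv2.imwrite("pics/t2.png",cv2.convertScaleAbs(cv2.resize(f["color"][150:260,190:350],(800,550),interpolation=cv2.INTER_CUBIC),alpha=1.4))
E
```

```text
[578.4 -94.5] [ 578.3 -104.7] [578.5 -84.4] scope [ 623.1 -246.7] [ 596.7 -212.2] [ 556.6 -213.5] box [576.8  -4.7]
(array([-5.500e-03, -1.000e-04,  1.077e-01]), array([ 0.   , -0.001, -0.   ]))
```

View pics/t2.png

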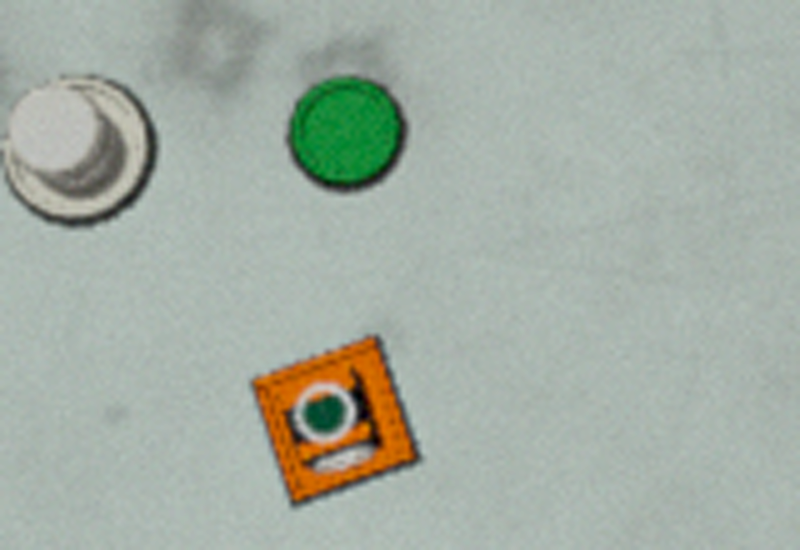

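The canister and orange cube sit inside their rests. Picking up the objective.

Emit:
{"fn": "drive_tool", "kwargs": {"targets": [-0.0035,0,0.04,0,0,0,1,-0.0035,0,0.08,0,0,0,1,-0.0035,0,0.107,0,0,0,1,-0.0035,0,0.107,0,0,0,1,-0.0035,0,0.107,0,0,0,0,-0.0035,0,0.107,0,0,0,0,-0.0035,0,0.107,0,0,0,0,-0.0035,0,0.107,0,0,0,0,-0.0035,0,0.107,0,0,0,0,-0.0035,0,0.107,0,0,0,0,-0.0035,0,0.107,0,0,0,0,-0.0035,0,0.107,0,0,0,0]}}

```text
clock: 14.88
eef_pos: [578.5, -94.7, 89.5]
tcp_rot: [-3.141, 0.002, 3.133]
contact_force: [-0.8, 0.3, 8.2]
opening: 0.275
```

```bash
python3 - <<'E'
from h import *
s=rig.sense();print(s["eef_pos"],s["tcp_rot"],s["contact_force"],s["opening"])
f=rig.grab_frame("top");g=lambda u,v,z:ray(f,190+u/5,150+v/5,z).round(1)
print('can',g(53,132,63),'rest',g(79,147,12),'ocube',g(325,413,43),'rest',np.mean([g(*p,5) for p in[(252,378),(377,337),(421,460),(294,505)]],axis=0),'green',g(346,131,12))
E
```

```text
[578.50959229 -94.65365711  89.45664852] [-3.14103197e+00  2.42424194e-03  3.13290624e+00] [-0.77155196  0.28787474  8.1885427 ] 0.27529765880141693
can [562.8 402.3] rest [567.9 403.4] ocube [448.3 284.4] rest [449.8   284.725] green [577.7 285.2]
```

Emit:
{"fn": "drive_tool", "kwargs": {"targets": [0,0,-0.02,0,0,0,0,0,0,-0.05,0,0,0,0,0,0,-0.08,0,0,0,0,0,0,-0.08,0,0,0,0,0,0,-0.08,0,0,0,0]}}

```text
clock: 15.35
eef_pos: [578.7, -94.6, 170.1]
tcp_rot: [-3.141, 0.004, 3.133]
contact_force: [-0.1, 0.1, -1.4]
opening: 0.275
```

```bash
python3 - <<'E'
from h import *
s=rig.sense();print(s["eef_pos"],s["tcp_rot"],s["contact_force"],s["opening"])
print(rel([580,287,s["eef_pos"][2]],s["tcp_rot"][2]))
E
```

```text
[578.7028557  -94.59013005 170.05874945] [-3.14091891  0.00427803  3.13281255] [-0.07883556  0.13417399 -1.40976076] 0.2754415936006617
(array([ 2.100e-03,  3.816e-01, -3.000e-04]), array([-0.001,  0.004, -0.   ]))
```

Emit:
{"fn": "drive_tool", "kwargs": {"targets": [0.002,0.03,0,0,0,0,0,0.002,0.07,0,0,0,0,0,0.002,0.11,0,0,0,0,0,0.002,0.15,0,0,0,0,0,0.002,0.19,0,0,0,0,0,0.002,0.23,0,0,0,0,0,0.002,0.27,0,0,0,0,0,0.002,0.31,0,0,0,0,0,0.002,0.35,0,0,0,0,0,0.002,0.3816,0,0,0,0,0,0.002,0.3816,0,0,0,0,0,0.002,0.3816,0,0,0,0,0]}}

```text
clock: 16.35
eef_pos: [577.9, 288.6, 166.3]
tcp_rot: [-3.141, -0.002, 3.136]
contact_force: [-0.9, -1.0, -0.8]
opening: 0.279
```

Emit:
{"fn": "drive_tool", "kwargs": {"targets": [0,0,0,0,0,0,0,0,0,0.03,0,0,0,0,0,0,0.055,0,0,0,0,0,0,0.065,0,0,0,0,0,0,0.065,0,0,0,0,0,0,0.065,0,0,0,0]}}

```text
clock: 16.85
eef_pos: [578.9, 286.1, 102.7]
tcp_rot: [-3.141, -0.001, 3.132]
contact_force: [0.7, 0.7, -0.6]
opening: 0.277
```

```bash
python3 - <<'E'
from h import *
s=rig.sense();print(s["eef_pos"],s["tcp_rot"],s["contact_force"],s["opening"])
f=rig.grab_frame("wrist")
cv2.imwrite("pics/w8.png",cv2.convertScaleAbs(cv2.resize(f["color"][150:350,200:460],(780,600),interpolation=cv2.INTER_CUBIC),alpha=1.4))
E
```

```text
[578.92732902 286.07713193 102.70575504] [-3.14087534e+00 -1.24360130e-03  3.13156701e+00] [ 0.7007253   0.65451773 -0.60396111] 0.276560644669298
```

View pics/w8.png

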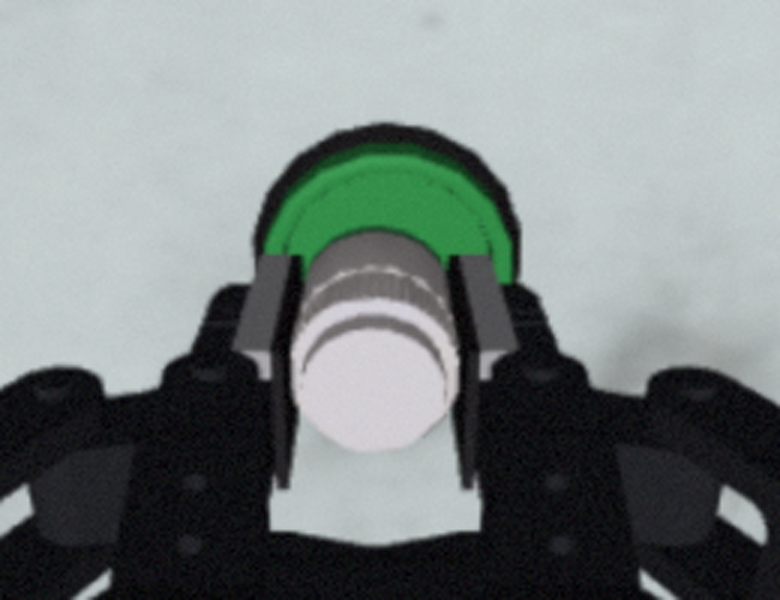

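The objective hangs over the green rest, which sits about 11 crop pixels (2 mm) further right. I'll shift, lower and release.

Emit:
{"fn": "drive_tool", "kwargs": {"targets": [0,0.002,0.003,0,0,0,0,0,0.002,0.006,0,0,0,0,0,0.002,0.0075,0,0,0,0,0,0.002,0.0075,0,0,0,0]}}

```text
clock: 17.23
eef_pos: [578.9, 289.3, 95.5]
tcp_rot: [3.142, 0.0, 3.133]
contact_force: [0.3, 0.0, -1.6]
opening: 0.276
```

Emit:
{"fn": "drive_tool", "kwargs": {"targets": [0,0,0.001,0,0,0,0,0,0,0.001,0,0,0,0,0,0,0.001,0,0,0,1,0,0,0.001,0,0,0,1,0,0,0.001,0,0,0,1,0,0,0.001,0,0,0,1,0,0,0.001,0,0,0,1,0,0,0.001,0,0,0,1,0,0,-0.03,0,0,0,1,0,0,-0.07,0,0,0,1,0,0,-0.1,0,0,0,1,0,0,-0.1,0,0,0,1]}}

```text
clock: 18.23
eef_pos: [581.9, 290.6, 202.1]
tcp_rot: [3.137, 0.009, 3.133]
contact_force: [1.6, 0.9, 1.7]
opening: 0.999
```

Emit:
{"fn": "drive_tool", "kwargs": {"targets": [0.15,0,-0.1,0,0,0,1,0.15,0,-0.1,0,0,0,1,0.15,0,-0.1,0,0,0,1,0.15,0,-0.1,0,0,0,1,0.15,0,-0.1,0,0,0,1,0.15,0.25,-0.1,0,0,0,1,0.15,0.25,-0.1,0,0,0,1,0.15,0.25,-0.1,0,0,0,1,0.15,0.25,-0.1,0,0,0,1,0.15,0.25,-0.1,0,0,0,1,0.15,0.25,-0.1,0,0,0,1,0.15,0.25,-0.1,0,0,0,1]}}

```text
clock: 19.23
eef_pos: [430.6, 547.1, 294.1]
tcp_rot: [3.138, 0.0, 3.136]
contact_force: [-1.1, -1.6, 0.2]
opening: 1.001
```

```bash
python3 - <<'E'
from h import *
s=rig.sense();print(s["clock"],s["eef_pos"],s["contact_force"],np.abs(s["qvel"]).max())
f=rig.grab_frame("top");g=rig.grab_frame("scene")
c=f["color"][150:260,185:465];cv2.imwrite("pics/f1.png",cv2.convertScaleAbs(cv2.resize(c,(800,314),interpolation=cv2.INTER_CUBIC),alpha=1.4))
cv2.imwrite("pics/f2.png",cv2.convertScaleAbs(g["color"],alpha=1.4))
E
```

```text
19.2333 [430.64250613 547.07774692 294.09265079] [-1.09842902 -1.60966261  0.19164483] 0.10413126763582942
```

View pics/f1.png

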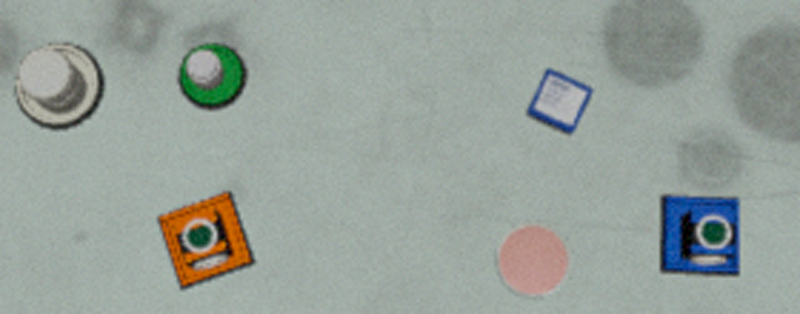

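View pics/f2.png

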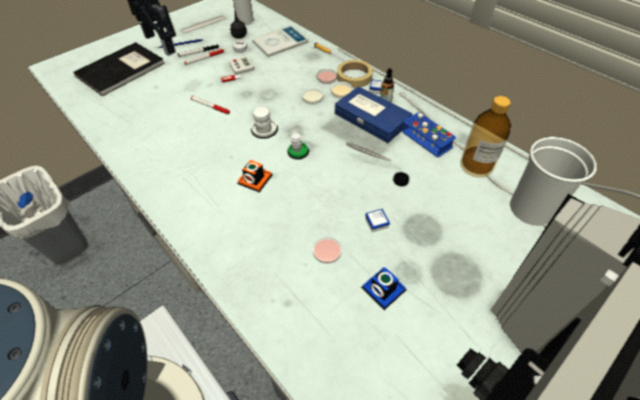

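All four parts stand upright in their rests, and the dish and box look unmoved. One last numerical check.

```bash
python3 - <<'E'
from h import *
f=rig.grab_frame("top");g=lambda u,v,z:ray(f,185+u/2.857,150+v/2.857,z).round(1)
print('can',g(46,75,63)-g(58.5,84,12),'obj',g(204.5,69,52)-g(211.5,75,12),'oc',g(200.5,236,43)-g(206.5,240,5),'bc',g(713,232,43)-g(700,235,5))
print('dish',g(533,260,14),'box',g(560,101,18))
E
```

```text
can [-4.7 -2.8] obj [-4.8  0. ] oc [-1.3 -0.4] bc [-2.2 -1.4]
dish [438.7  35.8] box [561.2  15.7]
```

```bash
python3 -c "
import rig;print(rig.sense()['qvel'].round(3));print(rig.sign_off())"
```

```text
[-0.021 -0.026  0.026  0.     0.003 -0.001]
the job is handed in; nothing more can be done
None
```

All four parts are in their rests, let go of and upright, and I handed the job in at about 19 s of the 99 s allowed; it reports no verdict.

These are the last checks from the top camera, against the 12 mm limit:

| Part | Distance from rest centre |
|---|---|
| Canister | about 5.5 mm |
| Objective | about 5 mm |
| Orange cube | about 1.5 mm, square with its rest |
| Blue cube | about 2.5 mm, square with its rest |

- **Dish and box:** both are within about 1 mm of where they started.
- **Off-centre parts:** the canister and objective sit somewhat off the middle but inside the walls.
- **Pressing force:** while setting the canister down, the force reading reached about 37 N in total. I eased off before opening the gripper.
- **Camera disagreement:** the wrist and top cameras differed by 1 to 5 mm, so the distances above are good only to a few millimetres.
- **Heights:** I did not measure the parts' final heights directly. They follow from the gripper height at release and from the parts lying inside the walls.

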